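Fit the kiln latch bushing and hold the lever ready over its fixture

TASK

Get the kiln door latch ready to assemble: of the two brass bushings, take the one whose bore fits over the steel pivot pin of the blue fixture, slide it fully down the pin and let it go. Then lift the dark cast lever by its balance point, keeping it level, and finish holding it still and level above the fixture, its round eye over the pin, its red end over the red catch post and its underside about 5 cm above the top of the pin, touching nothing but the gripper: the program ends while still holding it there, with the bushing still fully down on the pin. Leave the other bushing where it stands.

Things in the scene. Friction and masses are not known exactly. Their poses are not given: they have to be found in the camera images.
- fixture: Blue base plate 260 x 90 x 15 mm, fixed to the bench. Steel pivot pin (bare, 18 mm diameter, 55 mm tall above the plate, rounded top edge) 95 mm from its middle at the -x end; red catch post (14 mm diameter, 30 mm above the plate) 95 mm from its middle at the +x end. Origin: centre of its underside, on the bench; x along the plate from pin to catch post, z up.
- pin_top (a point): Centre of the top of the pivot pin, 70 mm above the bench. Axes as the fixture's.
- pin_foot (a point): On the pin's axis where the pin meets the plate, 15 mm above the bench. Axes as the fixture's.
- catch_top (a point): Centre of the top of the red catch post, 45 mm above the bench, 190 mm from the pin axis.
- wide_centre (a point): Loose brass bushing (upright tube), 34 mm outside diameter, 36 mm high, 21 mm through bore: the one that fits the pin. 0.14 kg. This point is at its centre, 18 mm above its underside; z along its bore. Stands on the bench; its place may be swapped with the other bushing's.
- tight_centre (a point): The other loose brass bushing, same outside size (34 mm diameter, 36 mm high) but thick-walled, with a 10 mm bore, too small for the pin. This point is at its centre, 18 mm above its underside. To be left where it stands.
- lever: Loose dark cast lever lying flat, 234 x 68 x 36 mm, 0.44 to 0.7 kg. Heavy round eye (68 mm diameter, 40 mm hole, 36 mm high) at the -x end; straight bar 14 mm wide, from 18 to 36 mm above the underside; red upright round end (22 mm diameter, 36 mm high) at the +x end. Origin: midway between the centres of eye and red end, on the underside; x from eye to red end, z up.
- lever_balance (a point): The lever's balance point (centre of mass along the bar), in the middle of the bar's section, 27 mm above the lever's underside, 62.5 mm from the eye's centre towards the red end (28.5 mm out from the eye's rim). Axes as the lever's; grip the bar here across its 14 mm width.
- lever_eye (a point): Centre of the eye at the lever's underside. Axes as the lever's.
- lever_end (a point): Centre of the red end piece at the lever's underside, 190 mm from the eye's centre. Axes as the lever's.
Mind the look-alikes: they are no part of the job. What is shaped like the part that bears wide_centre but white is not meant.

How it is judged (in metres and radians):
On the way, in this order (a step that is already met when the one before it is completed fails the run):
1. the bushing that fits is fully down on the pin and released (horizontal distance between wide_centre and pin_foot below 0.005 m and z of wide_centre in the frame of pin_foot below 0.021 m and angle between wide_centre's own z axis and vertical below 0.1 rad and contact force between the fingers and bushing_wide below 0.1 N), for 0.2 s.
2. the lever is lifted clear of the bench, level, gripped at its balance point (height (world z) of lever_balance above 0.06 m and angle between lever's own z axis and vertical below 0.15 rad and distance between the grasp point and lever_balance below 0.03 m and contact force between the fingers and lever above 1 N), for 0.2 s.
At the end, for the whole second after the job is handed in: Fitting bushing fully down on the pin (within 3 mm) and upright; lever held still, gripped within 30 mm of its balance point, level within 5 degrees, eye within 15 mm of the pin axis, red end within 20 mm of the catch post's, underside 30 to 70 mm above the pin top, touching only the gripper (horizontal distance between wide_centre and pin_foot below 0.005 m and z of wide_centre in the frame of pin_foot below 0.021 m and angle between wide_centre's own z axis and vertical below 0.1 rad and horizontal distance between lever_eye and pin_top below 0.015 m and horizontal distance between lever_end and catch_top below 0.02 m and z of lever_eye in the frame of pin_top between 0.03 and 0.07 m and angle between lever's own z axis and vertical below 0.087 rad and distance between the grasp point and lever_balance below 0.03 m and contact force between the fingers and lever above 1 N and contact force between lever and fixture below 0.1 N and contact force between lever and bushing_wide below 0.1 N and linear speed of lever below 0.02 m/s and angular speed of lever below 0.15 rad/s); the arm keeps its last pose, push and grip.
It fails at once if the lever tips by more than 20 degrees (angle between lever's own z axis and vertical above 0.35 rad).
It fails at once if the other bushing is moved by more than 30 mm (distance of tight_centre from where it was at the start of the episode above 0.03 m).
It also fails if it takes over 56 s, if anything falls off the work surface, if the arm or the gripper's body presses on something with over 40 N, if the wrist force passes 120 N, or if a joint passes its speed limit or range.

ROBOT

A 6-joint arm with a two-finger parallel gripper is mounted at the origin on the work surface. World frame = base frame: x ahead of the robot, y to its left, z up, the work surface at z = 0. Lengths are in m, angles in degrees, forces in N, time in s.
With the tool pointing down it reaches from about 0.4 to 0.825 m from the base axis. Payload 7 kg.
Tool frame: the origin (TCP) lies on the front face of the gripper's body, between the roots of the fingers; the fingertips stand 66 mm ahead of it and the grasp point (between the pads) lies 47 mm ahead of it; z points along the fingers, y is the line along which they close (so a half turn about z gives the same grasp; the last joint's range is limited). The gripper opens to 88 mm and grips with 3 to 60 N. Pads are 19 mm wide; open, the fingers measure 130 mm over their backs; the gripper's body (78 mm by 193 mm) begins 47 mm behind the grasp point.
Start: joints at [82.282, 20.546, 0.682, 0, -70.136, -16.507], TCP at [0.277, 0.616, 0.292] pointing down, gripper open.
Joint ranges: [-176.03, 176.03], [-82.01, 121.73], [-58.28, 71.71], [-173.87, 95.51], [-174.79, -0.11], [-173.66, 173.66]. Speed limits (degrees/s): [136.94, 136.94, 172.46, 180, 180, 180].

INTERFACE

Orientations are given as [roll, pitch, yaw] about the fixed x, y, z axes, in that order (R = Rz(yaw) Ry(pitch) Rx(roll)).
In Python, from plant import ctrl gives the robot as it stands.
- The arm moves only by the tool send_rows, never from a script. Its argument "deltas" is a list of rows, each a list of 2 entries, a list of its own where there are three numbers: the shift along the tool's x, y, z each as a share of 800 mm, from -1 to 1, then the turn about the tool's z as a share of 90 degrees, from -1 to 1. A call has exactly 5 rows; each row is the pose to reach, as a shift and turn from the pose commanded when the call began, along the tool's axes at that moment; what a row does not reach only later rows make up. A row lasts 1/12 s, in which the tool goes at most 41.7 mm and 7.16 degrees, less where a joint would pass 70% of its speed; a pose out of reach is approached as far as the arm can. A call with a number of a shift or a turn outside -1 to 1 is refused whole. A call with a gripper value outside its range is refused whole. "gripper" is the opening, from 0 (shut) to 1 (fully open), set as the call begins (left out, the last holds). The fingers move at their own pace and stop on an object; the grip force is fixed at half the most. Time passes only in rows, so rows that repeat a pose let the fingers close, or fill a call up. It gives the time, the measured TCP pose, the force, the opening and the grip force at its end, in the units of the state.
- ctrl.get_obs(): the state, without advancing time (a new reading comes with each control period).
- ctrl.snapshot(name): name is "scene" or "top" or "wrist"; returns a dict with "color" (480x640x3 uint8, red, green, blue), "vertical_fov" (degrees; the focal length in pixels is half the picture's height over the tangent of half this angle, whatever the lens; pixels are square), "cx", "cy" (the principal point, pixels), "rvec" (rotation vector, rad) and "tvec" (3), from world to camera coordinates, as OpenCV has them. Camera axes: x right, y down, z forward; pixel columns grow to the right and rows downward; lengths in m; the calibration is good to about 2 mm. A picture is of the moment at which its call begins. There is no depth.
- ctrl.close_job(): hands the job in; it is judged then, once.
Trained networks look in a picture, given as the dict that the camera call returned (one of the last four; its "shot" number tells which), for a name from the list of things; names that differ only in an ending like _2 or _b are one class to them, and where a whole thing is asked for, a point or a joint stands for the part that bears it (a point fixed in the world has none). Each returns a list of dicts, best first, with "conf" (0 to 1); they miss things now and then, are a little off and sometimes report something else, mostly with a low value. They report only what shows in the picture. A call takes as long as a camera call. They do not tell look-alikes from the thing itself.
- ctrl.boxes_of(picture, thing): "xy" ([column, row] as shares, 0 to 1, of the picture: columns of its width, rows of its height, amid what is visible of it).
- ctrl.cut_out(picture, thing): "pixels" (480x640 bool, what is visible of it) and "xy" ([column, row] as shares, 0 to 1, of the picture: columns of its width, rows of its height, amid what is visible of it).
The state is a dict: "clock": time; "joint_pos": joint angles; "qvel": joint speeds; "tau": joint torques, N m; "tool_pos": TCP position; "orientation": TCP orientation; "force": force on the tool from outside, world axes, zero at the start; "moment": the same for the moment, N m; "opening": finger opening in m; "gripper_force": force on a finger pad.
Only numpy, scipy, OpenCV 4.12 (cv2) and the standard library are available. Lean on these libraries where they do the work, as an engineer would, in place of code of your own. Each camera call takes 0.05 s, during which the arm holds its last target. There are 200 camera calls.

## Working session

There is one attempt and no reset: what is moved stays moved. The work goes in short steps, Python scripts to look and compute and a tool call to move; the robot and the scene stay as the last step left them, time stands still between calls to the robot, and variables do not carry over. Pictures are saved under pics/ and viewed, at most 14 in all, crops included, and the job is handed in when it is done.

Besides the shell and the picture viewer there is one more tool, called after ">>>" as a command line: name --argument value ..., lists and objects as JSON in quotes. send_rows: Moves the arm, as the interface text tells. Shift numbers are shares of 800 mm and turn numbers shares of 90 degrees, none past 1 either way. Its arguments: {"type":"object","properties":{"deltas":{"type":"array","items":{"type":"array"}},"gripper":{"type":"number"}},"required":["deltas"]}

```bash
mkdir -p pics; cat > h.py <<'E'
import numpy as np,cv2
from plant import ctrl
def K(p):
    f=240/np.tan(np.radians(p["vertical_fov"])/2); return np.array([[f,0,p["cx"]],[0,f,p["cy"]],[0,0,1.]])
def ray(p,uv,z):
    R=cv2.Rodrigues(np.array(p["rvec"],float))[0]; t=np.array(p["tvec"],float).ravel()
    d=R.T@np.linalg.inv(K(p))@np.array([uv[0],uv[1],1.]); c=-R.T@t
    return c+d*(z-c[2])/d[2]
def proj(p,X):
    return cv2.projectPoints(np.array(X,float).reshape(-1,3),np.array(p["rvec"],float),np.array(p["tvec"],float),K(p),None)[0].reshape(-1,2)
def save(p,n,c=None,s=1):
    im=p["color"][:,:,::-1]
    if c: im=im[c[1]:c[3],c[0]:c[2]]
    cv2.imwrite("pics/"+n,cv2.resize(im,None,fx=s,fy=s,interpolation=cv2.INTER_CUBIC))
E
python3 - <<'E'
from h import *
print(ctrl.get_obs())
for n in["top","scene"]:
    p=ctrl.snapshot(n); save(p,n+"1.png")
    print(n,p["vertical_fov"],p["cx"],p["cy"], ray(p,(320,240),0), "cam",-cv2.Rodrigues(np.array(p["rvec"],float))[0].T@np.array(p["tvec"],float).ravel())
    for th,z in [("fixture",.015),("wide_centre",.018),("tight_centre",.018),("lever",.027),("pin_top",.07),("catch_top",.045),("lever_balance",.027),("lever_eye",0),("lever_end",0)]:
        for d in ctrl.boxes_of(p,th):
            uv=np.array(d["xy"])*[640,480]; print(th,round(d["conf"],2),uv.round(1),ray(p,uv,z).round(4))
E
```

```text
{'clock': 0.0, 'joint_pos': array([ 8.22811202e+01,  2.05898839e+01,  6.33316787e-01, -1.98704904e-02,
       -7.01359380e+01, -1.65082434e+01]), 'qvel': array([ 0.07086458,  0.0455347 , -0.03648226, -0.02163356,  0.04012216,
       -0.06805059]), 'tau': array([-5.63874937e-05, -5.82707906e+01,  2.93061447e+01,  6.99691683e+00,
        6.90897970e-03, -1.60469449e-04]), 'tool_pos': array([0.27683496, 0.61519476, 0.29123742]), 'orientation': array([ 1.79906000e+02, -8.37853899e-03, -2.42338832e+01]), 'force': array([0.71071484, 0.33345291, 0.01123549]), 'moment': array([ 0.04560365,  0.00710569, -0.03339233]), 'gripper_force': 0.0, 'opening': 0.08743508153560028}
top 42.94740782970089 323.98688719428714 230.21780966892342 [ 0.52584347 -0.01789397  0.        ] cam [ 0.30608908 -0.01880042  1.3268319 ]
fixture 0.79 [290.  230.1] [0.5456 0.0476 0.015 ]
wide_centre 0.67 [216.8 178.8] [0.6613 0.2098 0.018 ]
wide_centre 0.59 [197.9 211.9] [0.5866 0.2492 0.018 ]
wide_centre 0.59 [211.5 242.7] [0.5182 0.2176 0.018 ]
wide_centre 0.46 [160.3 199.8] [0.6142 0.3326 0.018 ]
tight_centre 0.63 [175.
[... 597 characters left out ...]
wide_centre 0.92 [453.5 341.2] [0.6566 0.2152 0.018 ]
wide_centre 0.78 [475.9 304.2] [0.576  0.2532 0.018 ]
wide_centre 0.6 [525.4 329.1] [0.6123 0.3282 0.018 ]
wide_centre 0.56 [454.5 272.9] [0.5115 0.2192 0.018 ]
wide_centre 0.53 [357.8 281.5] [0.5636 0.0523 0.018 ]
tight_centre 0.69 [494.2 261.7] [0.4703 0.2908 0.018 ]
lever 0.93 [179.  226.1] [ 0.496  -0.3088  0.027 ]
pin_top 0.96 [359.1 284.6] [0.6139 0.0582 0.07  ]
catch_top 0.69 [358.8 282.9] [0.5893 0.0559 0.045 ]
catch_top 0.32 [181.  228.7] [ 0.5198 -0.2902  0.045 ]
lever_balance 0.68 [177.  223.5] [ 0.4897 -0.3157  0.027 ]
lever_eye 0.89 [177.  227.5] [ 0.4744 -0.3289  0.    ]
lever_end 0.58 [177.  227.4] [ 0.4742 -0.329   0.    ]
```

View pics/top1.png

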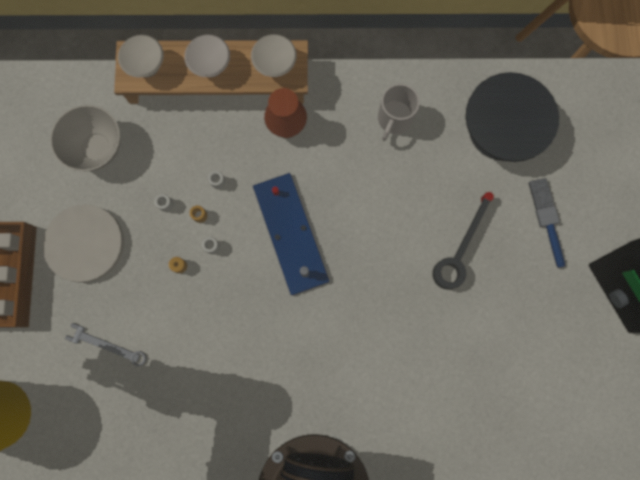

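```bash
python3 - <<'E'
import cv2,numpy as np
t=cv2.imread("pics/top1.png")[155:290,140:250];s=cv2.imread("pics/scene1.png")[225:365,420:560]
a=cv2.resize(t,None,fx=4,fy=4,interpolation=3)[:540];b=cv2.resize(s,(340,340))
o=np.zeros((540,790,3),np.uint8);o[:540,:440]=a[:540,:440];o[:340,445:785]=b
cv2.imwrite("pics/crop1.png",o)
E
```

```text
(no output)
```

View pics/crop1.png

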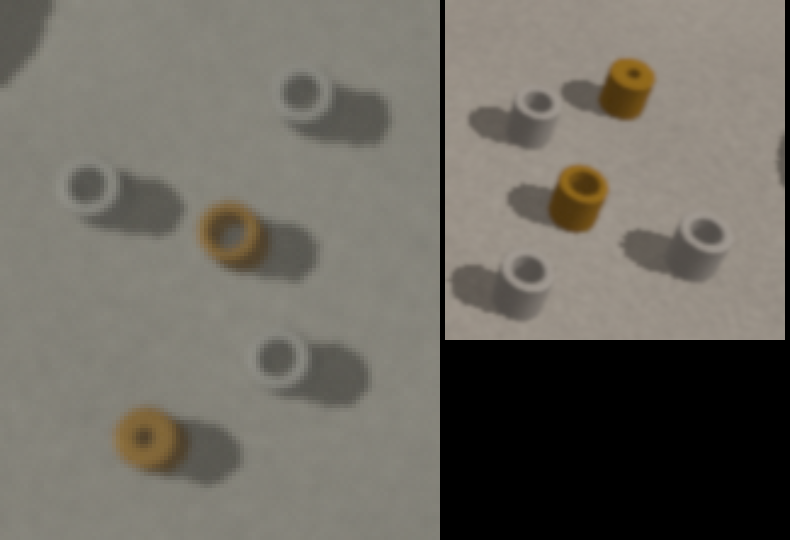

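Candidates: the open brass bushing at top-picture pixel (198,213), the small-bore brass one at (177,265), and white look-alikes at (217,179), (163,202) and (211,245). The crop confirms that (198,213) is brass with the wide bore, so I'll take that one. In the same picture the fixture's pin is near (305,271) and its catch post near (276,190). The lever's eye is near (449,273) and its red end near (488,197).

>>> send_rows --deltas '[[[0.036,0.017,0],0],[[0.072,0.034,0],0],[[0.108,0.052,0],0],[[0.144,0.069,0],0],[[0.179,0.086,0],0]]'

```text
clock: 1.42
tool_pos: [0.3801, 0.4928, 0.2923]
orientation: [-180.0, -0.0, -24.2]
force: [0.8, -0.3, -0.3]
opening: 0.0874
gripper_force: 0.0
```

>>> send_rows --deltas '[[[0.036,0.017,0],0],[[0.072,0.034,0],0],[[0.108,0.052,0],0],[[0.144,0.069,0],0],[[0.179,0.086,0],0]]'

```text
clock: 1.83
tool_pos: [0.4825, 0.3712, 0.2925]
orientation: [-180.0, -0.0, -24.2]
force: [0.9, -0.5, 0.6]
opening: 0.0872
gripper_force: 0.0
```

>>> send_rows --deltas '[[[0.036,0.017,0.01],-0.078],[[0.072,0.034,0.02],-0.156],[[0.108,0.052,0.03],-0.234],[[0.144,0.069,0.04],-0.312],[[0.179,0.086,0.05],-0.39]]' --gripper 0.75

```text
clock: 2.25
tool_pos: [0.585, 0.2497, 0.252]
orientation: [-180.0, -0.0, 11.2]
force: [-0.3, 2.1, 0.7]
opening: 0.0665
gripper_force: 0.0
```

>>> send_rows --deltas '[[[0,0,0],-0.05],[[0,0,0],-0.1],[[0,0,0],-0.1],[[0,0,0],-0.1],[[0,0,0],-0.1]]'

```text
clock: 2.67
tool_pos: [0.584, 0.2513, 0.2523]
orientation: [-180.0, -0.0, 19.8]
force: [-0.5, 0.1, -0.4]
opening: 0.0659
gripper_force: 0.0
```

```bash
cat >> h.py <<'E'
def blob(p,lo,hi,near=None):
    hsv=cv2.cvtColor(p["color"],cv2.COLOR_RGB2HSV); m=cv2.inRange(hsv,np.array(lo),np.array(hi))
    n,l,s,c=cv2.connectedComponentsWithStats(m)
    return m,l,[(i,s[i,4],c[i]) for i in range(1,n) if s[i,4]>15]
E
python3 - <<'E'
from h import *
o=ctrl.get_obs();print(o["clock"],o["tool_pos"],o["orientation"],o["opening"])
w=ctrl.snapshot("wrist"); save(w,"w1.png")
print(w["vertical_fov"],"cam",-cv2.Rodrigues(np.array(w["rvec"],float))[0].T@np.array(w["tvec"],float).ravel())
for d in ctrl.boxes_of(w,"wide_centre")+ctrl.boxes_of(w,"tight_centre"):
    uv=np.array(d["xy"])*[640,480]; print(round(d["conf"],2),uv,ray(w,uv,.018))
E
```

```text
2.6667 [0.58395501 0.25131155 0.25234456] [-1.79993165e+02 -1.67321079e-02  1.97517258e+01] 0.06587167662197473
61.12035444408578 cam [0.64514068 0.273319   0.34639538]
0.95 [233.6   164.496] [0.60292009 0.33086271 0.018     ]
0.82 [405.888 148.608] [0.66055755 0.20660516 0.018     ]
0.47 [519.872 229.68 ] [0.63193497 0.09255396 0.018     ]
0.65 [239.296 344.016] [0.45368916 0.28063585 0.018     ]
```

View pics/w1.png

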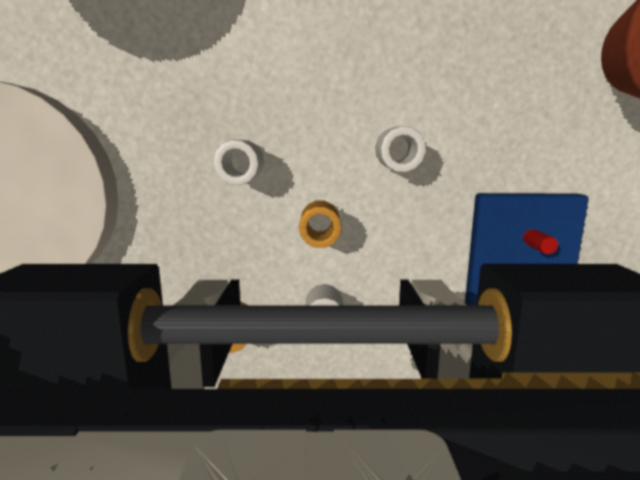

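The wrist view shows the brass wide bushing with its top rim at about (321,227) and the fixture's red post tip at (549,244). White look-alikes are at (238,161) and (403,149).

```bash
python3 - <<'E'
from h import *
w=ctrl.snapshot("wrist");t=ctrl.snapshot("top");s=ctrl.snapshot("scene")
def bc(p,win,lo,hi,z):
    m,l,b=blob(p,lo,hi)
    for i,a,c in b:
        if win[0]<c[0]<win[2] and win[1]<c[1]<win[3]:
            cs=cv2.findContours((l==i).astype(np.uint8),cv2.RETR_CCOMP,cv2.CHAIN_APPROX_NONE)[0]
            for q in cs:
                x,y,ww,hh=cv2.boundingRect(q); 
                mo=cv2.minEnclosingCircle(q)[0]
                if ww>3: print(a,"bbox",x,y,ww,hh,"ctr",ray(p,(x+(ww-1)/2,y+(hh-1)/2),z)[:2].round(4),"centroid",ray(p,c,z)[:2].round(4))
print("wide wrist");bc(w,(280,190,360,260),(8,120,60),(28,255,255),.036)
print("wide top");bc(t,(185,200,210,225),(8,90,50),(28,255,255),.036)
print("red top");bc(t,(265,180,300,200),(0,120,40),(6,255,255),.045);bc(t,(265,180,300,200),(170,120,40),(180,255,255),.045)
print("red lever");bc(t,(470,180,500,210),(0,120,40),(6,255,255),.036);bc(t,(470,180,500,210),(170,120,40),(180,255,255),.036)
m,l,b=blob(t,(105,120,40),(125,255,255))
i,a,c=[x for x in b if 250<x[2][0]<330 and 170<x[2][1]<300 and x[1]>800][0]
q=cv2.findContours((l==i).astype(np.uint8),cv2.RETR_EXTERNAL,cv2.CHAIN_APPROX_NONE)[0][0]
r=cv2.boxPoints(cv2.minAreaRect(q)); C=np.array([ray(t,u,.015)[:2] for u in r]);print(r.round(1),C.round(4),C.mean(0).round(4))
import math
print("pin proj test", [ (k,ray(t,k,.07).round(4)) for k in [(305,271)]], "eye",ray(t,(449,273),.036))
cv2.imwrite("pics/c2.png",np.hstack([cv2.resize(t["color"][170:300,250:330,::-1],None,fx=4.5,fy=4.5,interpolation=3),cv2.resize(t["color"][180:300,420:505,::-1],(414,585),interpolation=3)]))
E
```

```text
wide wrist
1230 bbox 299 201 43 46 ctr [0.5844 0.2514] centroid [0.5837 0.251 ]
1230 bbox 308 213 25 20 ctr [0.5852 0.2517] centroid [0.5837 0.251 ]
wide top
178 bbox 190 206 17 16 ctr [0.5792 0.2452] centroid [0.5793 0.2454]
178 bbox 194 210 8 8 ctr [0.5793 0.2463] centroid [0.5793 0.2454]
red top
18 bbox 274 188 4 6 ctr [0.6273 0.0777] centroid [0.6274 0.078 ]
red lever
54 bbox 482 193 11 7 ctr [ 0.615  -0.3817] centroid [ 0.615  -0.3841]
[[254.5 186.8]
 [289.1 174.5]
 [302.1 211.2]
 [267.4 223.4]] [[0.6435 0.1265]
 [0.6711 0.05  ]
 [0.5878 0.0212]
 [0.5608 0.097 ]] [0.6158 0.0737]
pin proj test [((305, 271), array([0.4494, 0.0134, 0.07  ]))] eye [ 0.44735736 -0.29177278  0.036     ]
```

View pics/c2.png

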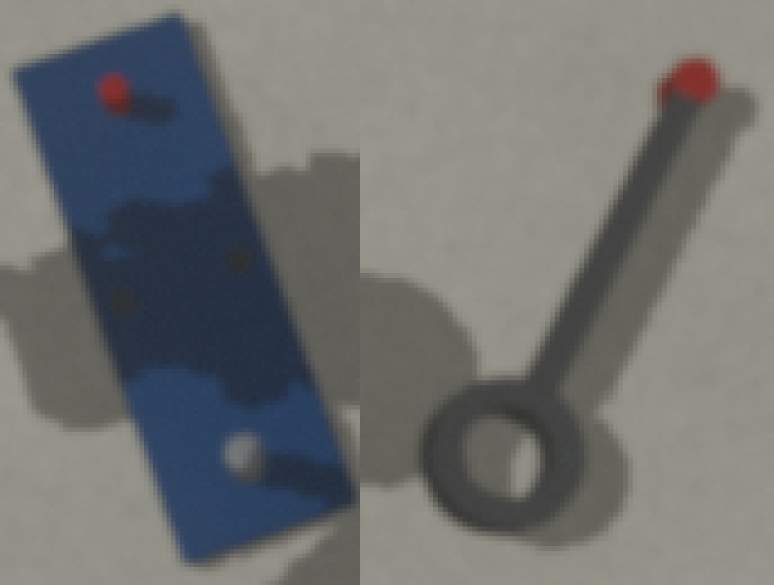

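The left crop shows the pin top at about top-picture (304,271) and the catch post at (275,191). The right crop shows the lever eye at about (448,274) and its red end at (489,196). I'll descend on the bushing now.

>>> send_rows --deltas '[[[-0.004,0.002,0.03],0],[[-0.004,0.002,0.06],0],[[-0.004,0.002,0.09],0],[[-0.004,0.002,0.12],0],[[-0.004,0.002,0.15],0]]'

```text
clock: 3.38
tool_pos: [0.5815, 0.2486, 0.1314]
orientation: [-180.0, -0.0, 19.9]
force: [-0.4, 0.1, -1.4]
opening: 0.0656
gripper_force: 0.0
```

>>> send_rows --deltas '[[[0,0,0.02],0],[[0,0,0.04],0],[[0,0,0.06],0],[[0,0,0.07],0],[[0,0,0.076],0]]'

```text
clock: 3.8
tool_pos: [0.5811, 0.2482, 0.0701]
orientation: [180.0, 0.1, 19.9]
force: [-0.6, -0.2, -0.0]
opening: 0.0658
gripper_force: 0.0
```

>>> send_rows --deltas '[[[0,0,0],0],[[0,0,0],0],[[0,0,0],0],[[0,0,0],0],[[0,0,0],0]]' --gripper 0.25

```text
clock: 4.22
tool_pos: [0.5819, 0.2487, 0.0723]
orientation: [-180.0, -0.1, 19.9]
force: [-0.3, -0.8, -0.1]
opening: 0.038
gripper_force: 0.0
```

>>> send_rows --deltas '[[[0,0,0],0],[[0,0,0],0],[[0,0,0],0],[[0,0,0],0],[[0,0,0],0]]'

```text
clock: 4.63
tool_pos: [0.5819, 0.2488, 0.0721]
orientation: [-180.0, -0.1, 19.9]
force: [-1.2, -0.1, 5.8]
opening: 0.0328
gripper_force: 30.0
```

>>> send_rows --deltas '[[[0,0,-0.02],0],[[0,0,-0.05],0],[[0,0,-0.09],0],[[0,0,-0.13],0],[[0,0,-0.16],0]]'

```text
clock: 5.05
tool_pos: [0.5817, 0.2484, 0.2016]
orientation: [-180.0, -0.1, 19.9]
force: [0.6, 0.3, -0.1]
opening: 0.0332
gripper_force: 30.0
```

>>> send_rows --deltas '[[[-0.025,0.01,-0.01],0],[[-0.055,0.02,-0.02],0],[[-0.09,0.03,-0.03],0],[[-0.12,0.045,-0.04],0],[[-0.15,0.055,-0.044],0]]'

```text
clock: 5.47
tool_pos: [0.4826, 0.1651, 0.2351]
orientation: [-180.0, -0.0, 19.9]
force: [-0.2, -0.0, -0.3]
opening: 0.0326
gripper_force: 30.0
```

>>> send_rows --deltas '[[[-0.035,0.015,0],0],[[-0.07,0.03,0],0],[[-0.1,0.04,0],0],[[-0.123,0.051,0],0],[[-0.123,0.051,0],0]]'

```text
clock: 5.88
tool_pos: [0.4018, 0.0917, 0.2342]
orientation: [-180.0, 0.1, 19.8]
force: [-1.6, 0.2, -2.3]
opening: 0.0328
gripper_force: 30.0
```

```bash
python3 - <<'E'
from h import *
o=ctrl.get_obs();print(o["clock"],o["tool_pos"],o["orientation"],o["opening"])
w=ctrl.snapshot("wrist");s=ctrl.snapshot("scene"); save(s,"s2.png"); save(w,"w2.png")
im=np.hstack([cv2.resize(w["color"],(400,300)),cv2.resize(s["color"][150:390,260:580],(400,300))]);cv2.imwrite("pics/m2.png",im[:,:,::-1])
P=np.array([.449,.0134,.07]);C=np.array([.6273,.0777,.045])
print("pred wrist",proj(w,[P,C]).round(1),"scene",proj(s,[P,C]).round(1))
E
```

```text
5.8833 [0.40175214 0.09172983 0.23419669] [-1.79970769e+02  9.00983440e-02  1.98098028e+01] 0.032824688009162675
pred wrist [[ 459.1  213. ]
 [ 472.1 -112.4]] scene [[346.7 214.1]
 [369.2 302.7]]
```

View pics/m2.png

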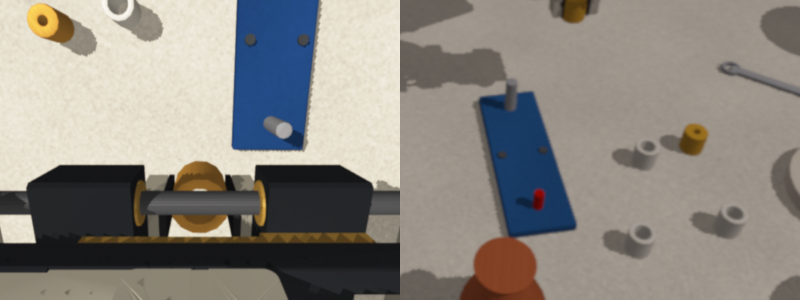

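Left: the wrist view shows the bushing held, with the pin top at about (454,208) in full-picture pixels. Right: the scene view shows the pin standing on the fixture. Next I'll measure both precisely.

```bash
python3 - <<'E'
from h import *
w=ctrl.snapshot("wrist");s=ctrl.snapshot("scene");t=ctrl.snapshot("top");o=ctrl.get_obs();T=o["tool_pos"]
a=cv2.resize(w["color"][170:245,400:480],(400,375),interpolation=2)
b=cv2.resize(w["color"][250:325,280:360],(400,375),interpolation=2)
cv2.imwrite("pics/m3.png",np.hstack([a,b])[:,:,::-1])
m,l,bl=blob(w,(8,110,40),(28,255,255))
for i,ar,c in bl:
    if 280<c[0]<360 and 240<c[1]: ys,xs=np.where(l==i);print(ar,c,xs.min(),xs.max(),ys.min(),ys.max())
# candidate pin tops: search 2D offset matching blue-mask silhouettes in wrist: not blue & inside plate
th=np.linspace(0,2*np.pi,90)
ex=np.array([np.cos(np.radians(19.8)),np.sin(np.radians(19.8)),0]);ey=np.array([-ex[1],ex[0],0])
for dx in(-.004,-.002,0,.002,.004):
    G=np.array([T[0],T[1],0])+ex*dx; 
    for z in(T[2]-.071-0.0,):
        q=proj(w,[G+.017*(np.cos(k)*ex+np.sin(k)*ey)+[0,0,z] for k in th]);print(dx,q.min(0).round(1),q.max(0).round(1))
# pin top from scene
def pinblob(p,c,r):
    P=p["color"].astype(int); x0,y0=int(c[0])-r,int(c[1])-r
    sub=P[y0:y0+2*r,x0:x0+2*r]; m=(sub.max(2)-sub.min(2)<25)&(sub.max(2)>95)
    return m,x0,y0
for p,c,r,n in[(s,(465/1.25+0,225),0,'s')]: pass
cv2.imwrite("pics/m4.png",np.hstack([cv2.resize(s["color"][195:255,320:380],(390,390),interpolation=2),cv2.resize(t["color"][250:290,285:325],(390,390),interpolation=2)])[:,:,::-1])
E
```

```text
3057 [319.14622179 284.71311744] 277 362 258 305
1801 [319.12604109 355.12270961] 274 363 344 371
-0.004 [279.5 261.6] [357.6 334.7]
-0.002 [279.4 257.1] [357.7 330.5]
0 [279.3 252.6] [357.8 326.4]
0.002 [279.2 248. ] [357.9 322.3]
0.004 [279.  243.4] [358.  318.1]
```

View pics/m3.png

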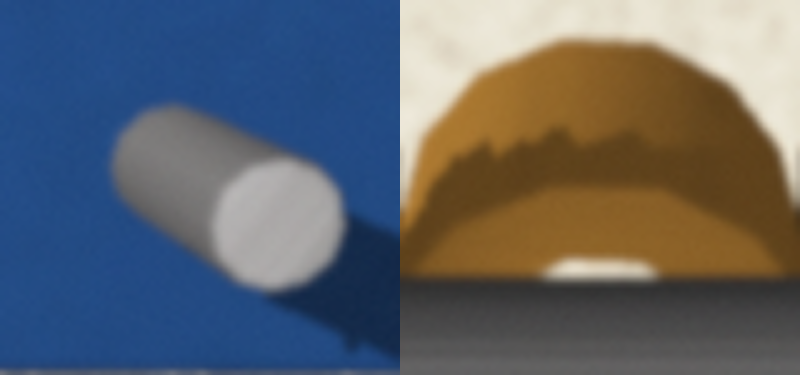

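View pics/m4.png

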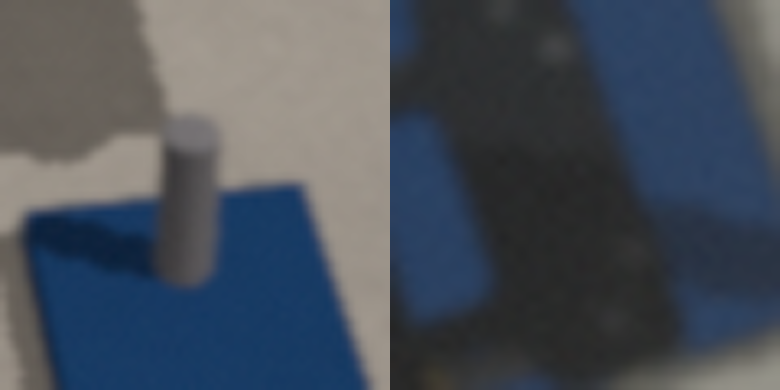

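The wrist crop puts the pin top disc at (456.0,214.8). The held bushing's bottom edge is at row 257.6, about 2 mm back from the nominal spot. In the scene the pin top is at (349.2,215.3).

```bash
python3 - <<'E'
from h import *
w=ctrl.snapshot("wrist");s=ctrl.snapshot("scene");T=ctrl.get_obs()["tool_pos"]
print(T,"wrist pin",ray(w,(456,214.8),.07),"scene pin",ray(s,(349.2,215.3),.07))
cv2.imwrite("pics/x.png",s["color"][:,:,::-1])
m,l,b=blob(s,(8,110,40),(28,255,255))
for i,ar,c in b: 
    ys,xs=np.where(l==i); print(ar,c.round(1),xs.min(),xs.max(),ys.min(),ys.max())
print("bushing bottom pred scene",proj(s,[[T[0]-.002,T[1],T[2]-.071],[T[0]-.002,T[1],T[2]-.053]]))
E
```

```text
[0.40543506 0.09485728 0.23431873] wrist pin [0.45138477 0.01784132 0.07      ] scene pin [0.45151097 0.01846312 0.07      ]
669 [16.4  8.3] 0 48 0 25
3331 [129.  29.] 93 164 0 64
50 [381.5   2. ] 377 386 0 5
1512 [627.3  67.7] 604 639 15 96
49 [385.8 107.1] 381 391 105 109
250 [402.7 119.7] 378 431 116 124
26 [422.2 127.5] 420 424 123 132
24 [379.  131.5] 377 380 127 136
830 [631.9 173.1] 619 639 133 201
461 [400.6 154.9] 391 411 141 168
415 [494.5 261. ] 484 505 249 273
5176 [332.5 395.5] 282 376 340 479
2230 [413.9 454.8] 381 450 428 479
1196 [549.7 468.4] 513 587 453 479
bushing bottom pred scene [[398.2442633  163.09708398]
 [399.4568698  154.45905781]]
```

>>> send_rows --deltas '[[[0.006,0.03,0],0],[[0.012,0.06,0],0],[[0.018,0.085,0],0],[[0.024,0.11,0],0],[[0.024,0.11,0],0]]'

```text
clock: 6.65
tool_pos: [0.4547, 0.0167, 0.234]
orientation: [180.0, 0.1, 19.8]
force: [-0.1, 0.3, -1.0]
opening: 0.0325
gripper_force: 30.0
```

>>> send_rows --deltas '[[[0,0,0.03],0],[[0,0,0.06],0],[[0,0,0.09],0],[[0,0,0.105],0],[[0,0,0.105],0]]'

```text
clock: 7.07
tool_pos: [0.4515, 0.0179, 0.1477]
orientation: [180.0, 0.3, 19.8]
force: [-0.0, -0.6, -1.4]
opening: 0.0328
gripper_force: 30.0
```

>>> send_rows --deltas '[[[0,0,0],0],[[0,0,0],0],[[0,0,0],0],[[0,0,0],0],[[0,0,0],0]]'

```text
clock: 7.48
tool_pos: [0.4534, 0.0185, 0.1513]
orientation: [-180.0, -0.1, 19.9]
force: [0.1, -0.5, -1.0]
opening: 0.0325
gripper_force: 30.0
```

```bash
python3 - <<'E'
from h import *
s=ctrl.snapshot("scene");w=ctrl.snapshot("wrist");T=ctrl.get_obs()["tool_pos"];print(T)
m,l,b=blob(s,(8,110,40),(28,255,255))
for i,ar,c in b:
    ys,xs=np.where(l==i)
    if 320<c[0]<380 and 150<c[1]<250: print(ar,c.round(1),xs.min(),xs.max(),ys.min(),ys.max())
B=T+[-.0019,-.0007,-.072]
print("pred pin top/foot",proj(s,[[.4514,.0181,.07],[.4514,.0181,.015]]).round(1),"bush bottom/top",proj(s,[B,B+[0,0,.036]]).round(1))
cv2.imwrite("pics/m5.png",np.hstack([cv2.resize(s["color"][170:260,305:395],(420,420),interpolation=2),cv2.resize(w["color"][240:340,260:380],(380,420),interpolation=2)])[:,:,::-1])
E
```

```text
[0.45319088 0.01830191 0.15108329]
38 [333.3 161.2] 329 337 159 163
169 [347.7 175.1] 324 375 171 179
424 [350.6 204.4] 342 360 192 217
pred pin top/foot [[349.  215.2]
 [347.9 236.5]] bush bottom/top [[349.  211.5]
 [349.8 196.2]]
```

View pics/m5.png

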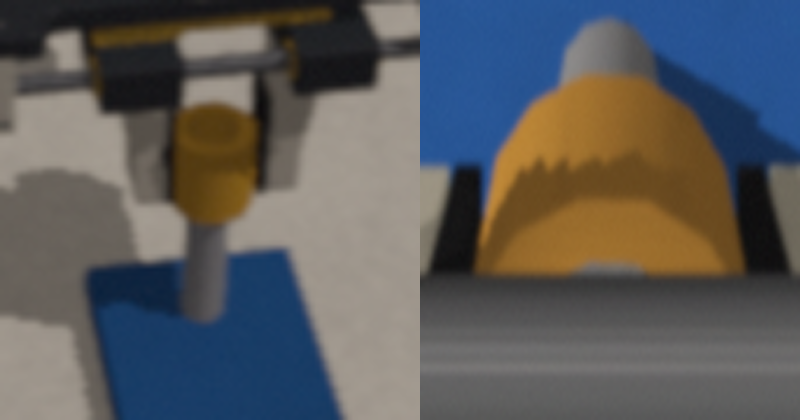

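The scene crop shows the bushing just above the pin. The wrist crop shows the pin and bushing axes lined up, both at about column 320. I'll lower gently and watch the force.

>>> send_rows --deltas '[[[0,0,0.004],0],[[0,0,0.008],0],[[0,0,0.012],0],[[0,0,0.014],0],[[0,0,0.015],0]]'

```text
clock: 8.0
tool_pos: [0.4524, 0.0179, 0.1379]
orientation: [180.0, 0.1, 19.9]
force: [-0.9, -0.5, -0.4]
opening: 0.0324
gripper_force: 30.0
```

>>> send_rows --deltas '[[[0,0,0],0],[[0,0,0],0],[[0,0,0],0],[[0,0,0],0],[[0,0,0],0]]'

```text
clock: 8.42
tool_pos: [0.4525, 0.018, 0.1383]
orientation: [-180.0, 0.1, 19.9]
force: [-2.1, -0.8, -3.4]
opening: 0.0326
gripper_force: 30.0
```

>>> send_rows --deltas '[[[0,0,0.004],0],[[0,0,0.008],0],[[0,0,0.012],0],[[0,0,0.014],0],[[0,0,0.015],0]]'

```text
clock: 8.83
tool_pos: [0.4525, 0.0178, 0.1263]
orientation: [180.0, 0.1, 19.9]
force: [-4.1, -2.0, 2.8]
opening: 0.0333
gripper_force: 30.0
```

>>> send_rows --deltas '[[[0,0,0],0],[[0,0,0],0],[[0,0,0],0],[[0,0,0],0],[[0,0,0],0]]'

```text
clock: 9.25
tool_pos: [0.4524, 0.0179, 0.1263]
orientation: [180.0, 0.1, 19.9]
force: [-4.5, -3.0, -1.1]
opening: 0.033
gripper_force: 30.0
```

>>> send_rows --deltas '[[[-0.0007,0,0.006],0],[[-0.0007,0,0.012],0],[[-0.0007,0,0.018],0],[[-0.0007,0,0.024],0],[[-0.0007,0,0.028],0]]'

```text
clock: 9.67
tool_pos: [0.4522, 0.0179, 0.1039]
orientation: [180.0, 0.0, 19.9]
force: [-4.7, -1.5, 2.1]
opening: 0.0326
gripper_force: 30.0
```

>>> send_rows --deltas '[[[-0.0003,0,0.005],0],[[-0.0003,0,0.01],0],[[-0.0003,0,0.014],0],[[-0.0003,0,0.017],0],[[-0.0003,0,0.019],0]]'

```text
clock: 10.08
tool_pos: [0.4522, 0.0179, 0.0887]
orientation: [180.0, 0.0, 19.9]
force: [-3.7, -2.6, 1.9]
opening: 0.0327
gripper_force: 30.0
```

>>> send_rows --deltas '[[[0,0,0],0],[[0,0,0],0],[[0,0,0],0],[[0,0,0],0],[[0,0,0],0]]'

```text
clock: 10.5
tool_pos: [0.4521, 0.0179, 0.0889]
orientation: [-180.0, 0.0, 19.9]
force: [-3.5, -2.1, -3.4]
opening: 0.0324
gripper_force: 30.0
```

>>> send_rows --deltas '[[[0,0,0.002],0],[[0,0,0.003],0],[[0,0,0.004],0],[[0,0,0.004],0],[[0,0,0.004],0]]'

```text
clock: 10.92
tool_pos: [0.4522, 0.0179, 0.087]
orientation: [180.0, -0.0, 19.9]
force: [-10.3, -2.1, 18.5]
opening: 0.0326
gripper_force: 30.0
```

>>> send_rows --deltas '[[[0,0,0],0],[[0,0,0],0],[[0,0,0],0],[[0,0,0],0],[[0,0,0],0]]' --gripper 0.65

```text
clock: 11.33
tool_pos: [0.4529, 0.0183, 0.0859]
orientation: [-180.0, -0.1, 19.9]
force: [-0.3, -0.5, -0.3]
opening: 0.056
gripper_force: 0.0
```

>>> send_rows --deltas '[[[0,0,0],0],[[0,0,-0.03],0],[[0,0,-0.07],0],[[0,0,-0.11],0],[[0,0,-0.15],0]]'

```text
clock: 11.75
tool_pos: [0.452, 0.0178, 0.207]
orientation: [180.0, 0.0, 19.9]
force: [0.9, 1.1, -0.5]
opening: 0.0572
gripper_force: 0.0
```

>>> send_rows --deltas '[[[-0.01,0.035,0],0],[[-0.02,0.07,0],0],[[-0.03,0.11,0],0],[[-0.04,0.15,0],0],[[-0.04,0.19,0],0]]'

```text
clock: 12.17
tool_pos: [0.4729, -0.1374, 0.206]
orientation: [-180.0, -0.0, 19.9]
force: [0.6, 0.4, 0.0]
opening: 0.0568
gripper_force: 0.0
```

```bash
python3 - <<'E'
from h import *
s=ctrl.snapshot("scene");t=ctrl.snapshot("top");T=ctrl.get_obs()["tool_pos"];print(T)
m,l,b=blob(s,(8,110,40),(28,255,255))
for i,ar,c in b:
    ys,xs=np.where(l==i)
    if 310<c[0]<380 and 190<c[1]<260: print(ar,c.round(1),xs.min(),xs.max(),ys.min(),ys.max())
print("pred top/bottom centres",proj(s,[[.4514,.0181,.051],[.4514,.0181,.015]]).round(1))
cv2.imwrite("pics/m6.png",np.hstack([cv2.resize(s["color"][180:270,300:390],(400,400),interpolation=2),cv2.resize(s["color"][130:330,80:280],(400,400),interpolation=2)])[:,:,::-1])
E
```

```text
[ 0.47468369 -0.13903051  0.20557477]
278 [348.3 231.7] 340 357 220 241
pred top/bottom centres [[348.6 222.8]
 [347.9 236.5]]
```

View pics/m6.png

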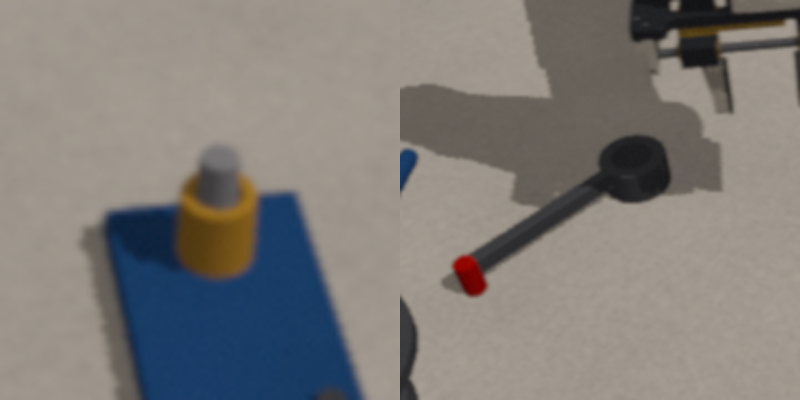

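The left crop shows the bushing fully seated on the pin. The right crop shows the lever lying free, with its eye at about scene (199,212) and its red end at (116,266). Now over to the lever.

>>> send_rows --deltas '[[[-0.008,0.045,-0.01],0.078],[[-0.016,0.09,-0.02],0.156],[[-0.025,0.135,-0.03],0.234],[[-0.035,0.18,-0.04],0.312],[[-0.042,0.222,-0.055],0.39]]'

```text
clock: 12.68
tool_pos: [0.5023, -0.3157, 0.2493]
orientation: [-180.0, 0.1, -15.6]
force: [0.5, 1.0, -0.0]
opening: 0.0568
gripper_force: 0.0
```

>>> send_rows --deltas '[[[0,0,0],0.075],[[0,0,0],0.147],[[0,0,0],0.147],[[0,0,0],0.147],[[0,0,0],0.147]]'

```text
clock: 13.1
tool_pos: [0.5026, -0.3138, 0.2496]
orientation: [180.0, 0.0, -28.2]
force: [0.4, -0.6, 0.1]
opening: 0.0573
gripper_force: 0.0
```

```bash
python3 - <<'E'
from h import *
w=ctrl.snapshot("wrist");s=ctrl.snapshot("scene");t=ctrl.snapshot("top");o=ctrl.get_obs();print(o["tool_pos"],o["orientation"],o["opening"])
save(w,"w7.png")
E=[.449,-.287,.036];R=[.617,-.378,.036];print(proj(w,[E,R,[.504,-.317,.036]]).round(1),proj(s,[E,R]).round(1))
for p,n in((w,"w"),(s,"s")):
  for lo,hi in(((0,120,60),(6,255,255)),((172,120,60),(180,255,255))):
    m,l,b=blob(p,lo,hi)
    for i,a,c in b: print(n,a,c.round(1),ray(p,c,.036)[:2].round(4),ray(p,c,.025)[:2].round(4))
E
```

```text
[ 0.50272598 -0.31380201  0.24983008] [-1.79998749e+02 -4.66581461e-03 -2.82995693e+01] 0.05692818888655151
[[321.2 297.3]
 [322.5  39.7]
 [321.8 221.3]] [[197.8 208.5]
 [113.4 262.9]]
w 799 [331.6  38.6] [ 0.6146 -0.3838] [ 0.6166 -0.3852]
s 229 [114.5 267.2] [ 0.6259 -0.3711] [ 0.6174 -0.3796]
s 66 [370.4 309.2] [0.633 0.081] [0.6246 0.0809]
s 31 [371.8 308.3] [0.6308 0.083 ] [0.6224 0.0829]
```

View pics/w7.png

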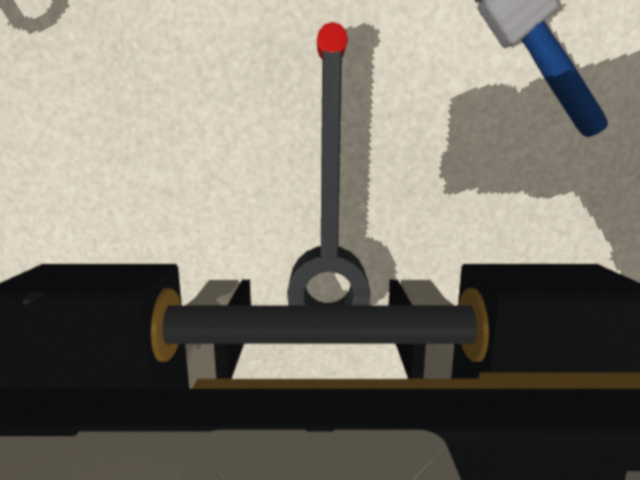

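The wrist view shows the bar running from the eye (centre column about 329, row about 290) to the red tip (332,37). It's about 9 px right of the tool's centre line.

```bash
python3 - <<'E'
from h import *
w=ctrl.snapshot("wrist");o=ctrl.get_obs();T=o["tool_pos"]
P=w["color"].astype(int)
g=P.max(2)
for r in(80,120,160,200,230):  # bar centre
    x=np.where(g[r,310:352]<95)[0]+310;print(r,x.min(),x.max(), end="; ")
R=ray(w,(332,37.5),.036)[:2]; pts=np.array([ray(w,(c,r),.036)[:2] for c,r in((332,37.5),(329,292))])
d=pts[1]-pts[0];print(np.linalg.norm(d)); d/=np.linalg.norm(d)
E=R+.19*d;B=E-.0625*d;yaw=np.degrees(np.arctan2(-d[1],-d[0]))
print("R",R,"E",E,"B",B,"yaw",yaw)
y=np.radians(o["orientation"][2]);D=B-T[:2]
print("T",T,"tool shift shares",(D@[np.cos(y),np.sin(y)])/.8,(D@[np.sin(y),-np.cos(y)])/.8)
s=ctrl.snapshot("scene");print(proj(s,[[*E,.036],[*R,.036],[*E,0],[*R,0]]).round(1))
E
```

```text
80 323 340; 120 322 340; 160 322 339; 200 322 338; 230 322 338; 0.18804904072482267
R [ 0.61522875 -0.38471575] E [ 0.44845972 -0.2936768 ] B [ 0.50331795 -0.32362382] yaw -28.63005638935754
T [ 0.50273791 -0.31384158  0.24985394] tool shift shares 0.006439931727005622 0.010419803356106433
[[194.7 207.9]
 [110.5 261.7]
 [198.2 221.3]
 [116.9 275. ]]
```

>>> send_rows --deltas '[[[0.0064,0.0104,0.03],0.004],[[0.0064,0.0104,0.06],0.004],[[0.0064,0.0104,0.09],0.004],[[0.0064,0.0104,0.12],0.004],[[0.0064,0.0104,0.15],0.004]]'

```text
clock: 13.77
tool_pos: [0.5032, -0.324, 0.1289]
orientation: [-180.0, -0.0, -28.8]
force: [1.1, -0.8, -0.3]
opening: 0.0572
gripper_force: 0.0
```

>>> send_rows --deltas '[[[0,0,0.02],0],[[0,0,0.04],0],[[0,0,0.06],0],[[0,0,0.067],0],[[0,0,0.07],0]]'

```text
clock: 14.18
tool_pos: [0.5027, -0.3238, 0.0727]
orientation: [180.0, 0.1, -28.8]
force: [-0.1, 0.7, -0.6]
opening: 0.0573
gripper_force: 0.0
```

>>> send_rows --deltas '[[[0,0,0],0],[[0,0,0],0],[[0,0,0],0],[[0,0,0],0],[[0,0,0],0]]' --gripper 0.05

```text
clock: 14.6
tool_pos: [0.5035, -0.3242, 0.0746]
orientation: [-180.0, -0.1, -28.8]
force: [-0.8, -0.0, -0.2]
opening: 0.0293
gripper_force: 0.0
```

>>> send_rows --deltas '[[[0,0,0],0],[[0,0,0],0],[[0,0,0],0],[[0,0,0],0],[[0,0,0],0]]'

```text
clock: 15.02
tool_pos: [0.5034, -0.324, 0.0741]
orientation: [-180.0, -0.0, -28.8]
force: [0.5, 2.6, 3.7]
opening: 0.0137
gripper_force: 30.0
```

>>> send_rows --deltas '[[[0,0,0],0],[[0,0,0],0],[[0,0,0],0],[[0,0,0],0],[[0,0,0],0]]'

```text
clock: 15.43
tool_pos: [0.5035, -0.324, 0.0741]
orientation: [-180.0, -0.0, -28.8]
force: [-0.1, 2.8, 6.1]
opening: 0.0137
gripper_force: 30.0
```

>>> send_rows --deltas '[[[0,0,-0.005],0],[[0,0,-0.01],0],[[0,0,-0.018],0],[[0,0,-0.025],0],[[0,0,-0.03],0]]'

```text
clock: 15.85
tool_pos: [0.5031, -0.3242, 0.0984]
orientation: [180.0, -0.0, -28.8]
force: [-0.4, -1.1, -5.2]
opening: 0.0138
gripper_force: 30.0
```

>>> send_rows --deltas '[[[0,0,0],0],[[0,0,0],0],[[0,0,0],0],[[0,0,0],0],[[0,0,0],0]]'

```text
clock: 16.27
tool_pos: [0.5029, -0.324, 0.0975]
orientation: [180.0, 0.0, -28.8]
force: [-0.2, -0.2, -5.6]
opening: 0.0134
gripper_force: 30.0
```

```bash
python3 - <<'E'
from h import *
for k in range(4):
    w=ctrl.snapshot("wrist");o=ctrl.get_obs();print(o["force"].round(2),o["moment"].round(3),o["tool_pos"].round(4))
s=ctrl.snapshot("scene")
cv2.imwrite("pics/m8.png",np.hstack([cv2.resize(w["color"],(400,300)),cv2.resize(s["color"][130:310,60:300],(400,300),interpolation=2)])[:,:,::-1])
E
```

```text
[ 0.15 -0.08 -4.58] [ 0.061  0.036 -0.038] [ 0.503  -0.324   0.0975]
[ 1.    1.45 -5.28] [-0.004 -0.006 -0.001] [ 0.503  -0.324   0.0975]
[ 0.74  0.54 -4.75] [0.01  0.054 0.031] [ 0.5031 -0.324   0.0976]
[ 0.29  0.32 -5.33] [-0.034  0.007 -0.006] [ 0.5031 -0.324   0.0976]
```

View pics/m8.png

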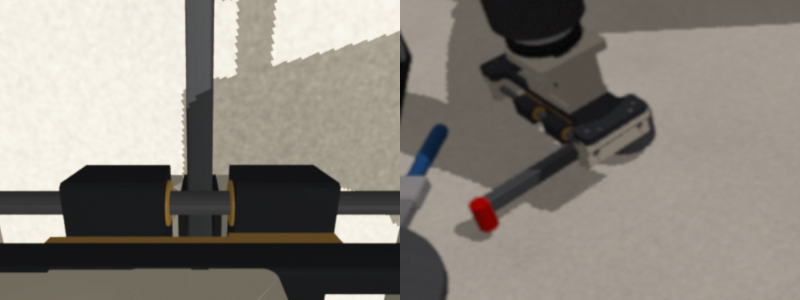

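The wrist view shows the bar gripped and straight along the tool. The scene view shows the lever off the bench and level, and the moments are about zero. I'll lift and carry it across.

>>> send_rows --deltas '[[[0,0,-0.02],0],[[0,0,-0.045],0],[[0,0,-0.075],0],[[0,0,-0.105],0],[[0,0,-0.122],0]]'

```text
clock: 16.93
tool_pos: [0.5039, -0.3245, 0.1982]
orientation: [-180.0, -0.2, -28.8]
force: [-0.2, -0.7, -4.7]
opening: 0.0138
gripper_force: 30.0
```

>>> send_rows --deltas '[[[-0.007,-0.015,0],0],[[-0.02,-0.04,0],0],[[-0.037,-0.072,0],0],[[-0.054,-0.104,0],0],[[-0.07,-0.134,0],0]]'

```text
clock: 17.35
tool_pos: [0.505, -0.2016, 0.1947]
orientation: [180.0, 0.1, -28.9]
force: [0.2, 0.7, -4.6]
opening: 0.0135
gripper_force: 30.0
```

>>> send_rows --deltas '[[[-0.014,-0.027,0],0],[[-0.028,-0.054,0],0],[[-0.042,-0.08,0],0],[[-0.056,-0.107,0],0],[[-0.07,-0.134,0],0]]'

```text
clock: 17.77
tool_pos: [0.5076, -0.0808, 0.1949]
orientation: [180.0, 0.0, -28.8]
force: [1.5, -0.8, -5.2]
opening: 0.0136
gripper_force: 30.0
```

>>> send_rows --deltas '[[[-0.018,-0.035,0],0],[[-0.036,-0.07,0],0],[[-0.053,-0.1,0],0],[[-0.064,-0.122,0],0],[[-0.071,-0.134,0],0]]'

```text
clock: 18.18
tool_pos: [0.5099, 0.0414, 0.195]
orientation: [-180.0, 0.0, -28.7]
force: [0.9, -1.0, -5.2]
opening: 0.0141
gripper_force: 30.0
```

>>> send_rows --deltas '[[[0,0,0],-0.03],[[0,0,0],-0.09],[[0,0,0],-0.15],[[0,0,0],-0.21],[[0,0,0],-0.27]]'

```text
clock: 18.6
tool_pos: [0.5097, 0.0389, 0.1949]
orientation: [180.0, 0.1, -4.3]
force: [-0.2, 0.1, -5.1]
opening: 0.0138
gripper_force: 30.0
```

>>> send_rows --deltas '[[[0,0,0],-0.07],[[0,0,0],-0.14],[[0,0,0],-0.2],[[0,0,0],-0.25],[[0,0,0],-0.271]]'

```text
clock: 19.02
tool_pos: [0.5097, 0.0388, 0.1949]
orientation: [-180.0, 0.1, 20.1]
force: [-1.3, -0.3, -5.0]
opening: 0.0135
gripper_force: 30.0
```

>>> send_rows --deltas '[[[0,0,0],0],[[0,0,0],0],[[0,0,0],0],[[0,0,0],0],[[0,0,0],0]]'

```text
clock: 19.43
tool_pos: [0.5102, 0.039, 0.1953]
orientation: [180.0, 0.0, 19.8]
force: [-0.8, -0.0, -6.0]
opening: 0.0138
gripper_force: 30.0
```

```bash
python3 - <<'E'
from h import *
s=ctrl.snapshot("scene");w=ctrl.snapshot("wrist");o=ctrl.get_obs();T=o["tool_pos"];print(T,o["orientation"],o["force"],o["opening"])
y=np.radians(o["orientation"][2]);e=np.array([np.cos(y),np.sin(y),0]);d=.0627
E=T-d*e;E[2]=T[2]-.0741;R=E+.19*e
print("eye",E,"end",R,"pred scene end top/bot",proj(s,[R+[0,0,.036],R,E,[.4514,.0181,.07],[.6295,.0828,.045]]).round(1))
for lo,hi in(((0,120,60),(6,255,255)),((172,120,60),(180,255,255))):
  for i,a,c in blob(s,lo,hi)[2]: print(a,c.round(1))
cv2.imwrite("pics/m9.png",np.hstack([cv2.resize(w["color"],(400,300)),cv2.resize(s["color"][150:360,230:510],(400,300),interpolation=2)])[:,:,::-1])
E
```

```text
[0.51023715 0.03906299 0.19533265] [-1.79998703e+02  1.83006793e-03  1.98505500e+01] [-0.64021653 -0.55885544 -5.66637151] 0.013704135216979987
eye [0.45126269 0.01777208 0.12123265] end [0.62997318 0.08228998 0.12123265] pred scene end top/bot [[377.8 256.2]
 [375.7 272.9]
 [350.  193.5]
 [349.  215.2]
 [372.2 304.2]]
284 [377.3 262.7]
69 [370.5 309.4]
19 [374.6 273.6]
28 [371.6 307.6]
```

View pics/m9.png

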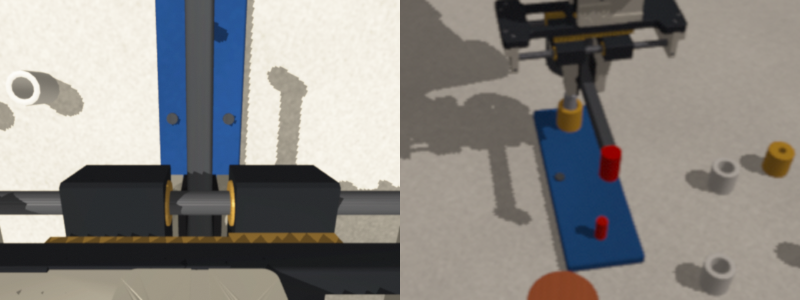

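The wrist view shows the bar centred over the plate. In the scene the red end is where predicted, directly above the catch post, and the bushing is seated below. I'm handing in the job.

```bash
python3 -c "
from plant import ctrl
print(ctrl.close_job(), ctrl.get_obs()['tool_pos'])"
```

```text
the job is handed in; nothing more can be done
the job is handed in; nothing more can be done
```

I handed in the job, though no verdict came back: my last check showed the wide-bore bushing seated and released on the pin, and the lever held level above the fixture with its eye over the pin, its red end over the catch post and its underside about 5 cm above the pin top.

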